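Tuck a coupon under the lap flap and hold it pressed flat

TASK

Pick up the flat steel coupon by the grip block standing on it, and tuck its plain end under the hinged flap of the lap jig, flat along the bed, until it meets the stop, without lifting the flap. Finish while still holding the coupon there: keep the gripper on it and keep it pressed firmly down, flat on the bed. Leave the tape roll, brass weight and dish where they are.

Things in the scene. Friction and masses are not known exactly. Their poses are not given: they have to be found in the camera images.
- coupon: loose flat steel plate 110 x 50 x 4 mm (x, y, z), about 0.12 kg, starts on the desk mat (mat top z = 0.0075). Origin: centre of its underside; z up; x towards its plain end (nose). A black grip block 16 x 36 x 30 mm (x, y, z) stands on it, centred at x = -33 mm, from 4 to 34 mm above the underside; grip it across x or y
- coupon_nose (a point): middle of the nose edge of the coupon, on its underside, 55 mm ahead of the coupon's origin
- jig: lap jig, fixed, base 141 x 92 mm, on the mat. Origin: underside, mid-width, 55 mm from the front end; z up; coupon is pushed in along +x. Open bed x = -55 to 18 mm, top z = 12 mm; from x = 18 mm two cheeks, 8 mm high, leave a 62 mm channel about y = 0, closed by the stop at x = 65 mm; flap over it, x = 13 to 80 mm. Coupon home: origin at x = 10, grip block at x = -23 mm
- jig_bed: the black bed of the jig (139 x 90 mm, 4 mm thick), the surface on which the coupon lies; its frame coincides with the jig's, its top is at z = 12 mm of it
- jig_stop (a point): foot of the stop's face, middle of the channel, on the bed's top; axes as the jig's. The coupon's nose belongs here
- flap (a joint): angle of the aluminium flap about its hinge at the jig's far end (jig x = 80, z = 23.5 mm): 0 = shut, grows as it lifts (0.016 rad is 1 mm at its free edge). Light (0.06 kg), turns freely, falls shut by itself. Shut, its underside is 8 mm and its top 11 mm above the bed: the 4 mm coupon slides under with 4 mm to spare
- flap_edge (a point): middle of the free edge of the flap, on its underside (jig x = 18 mm, 8 mm above the bed, when shut); in front of it a small lip, turned up, extends 5 mm further
- tape_roll: a roll of green tape lying flat on the bench in front of the mat, 67 mm across, 19 mm high, loose; origin at the centre of its underside; a bystander
- brass_weight: a small brass weight with a knob, 24 mm across, 35 mm high, loose, in front of the paper cutter; origin at the centre of its underside; a bystander
- dish: a shallow clear dish, 66 mm across, 15 mm high, loose; origin at the centre of its underside; a bystander

How it is judged:
On the way:
1. the coupon's nose is at least 8 mm under the flap's edge, low on the bed, with the flap down (x of coupon_nose in the frame of jig_stop between -0.039 and 0.005 m and y of coupon_nose in the frame of jig_stop between -0.012 and 0.012 m and z of coupon_nose in the frame of jig_stop between -0.003 and 0.006 m and value of joint flap below 0.08 rad), for 0.05 s.
At the end, for the whole second after the job is handed in: Nose within 5 mm of the stop, in the channel under the flap; coupon flat on the bed (nose within 2.5 mm, tilt under 0.04 rad); flap shut (under 0.03 rad); fingers on the coupon (over 3 N), pressing it on the bed with over 4 N, at rest, through the last second (x of coupon_nose in the frame of jig_stop between -0.005 and 0.004 m and y of coupon_nose in the frame of jig_stop between -0.012 and 0.012 m and z of coupon_nose in the frame of jig_stop between -0.003 and 0.0025 m and angle between the z axis of coupon and the z axis of jig, either way round below 0.04 rad and angle between the x axis of coupon and the x axis of jig, either way round below 0.2 rad and value of joint flap below 0.03 rad and contact force between coupon and jig_bed above 4 N and contact force between the fingers and coupon above 3 N and linear speed of coupon below 0.02 m/s); the arm keeps its last pose, push and grip.
It fails at once if the flap is lifted (over 0.08 rad, some 5 mm at its edge) (value of joint flap above 0.08 rad).
It fails at once if a bystander (tape roll, brass weight, dish) is moved by over 25 mm (distance of any of tape_roll, brass_weight, dish from where it was at the start of the episode above 0.025 m).
It also fails if it takes over 48 s, if anything falls off the work surface, if the arm or the gripper's body presses on something with over 40 N, if the wrist force passes 120 N, or if a joint passes its speed limit or range.

ROBOT

A 7-joint arm with a two-finger parallel gripper is mounted at the origin on a cart in front of the work surface, level with it; the furniture and walls round the work are solid. World frame = base frame: x ahead of the robot, y to its left, z up, the work surface at z = 0. Lengths are in m, angles in rad, forces in N, time in s.
With the tool pointing down it reaches from about 0.35 to 0.9 m from the base axis. Payload 19.9 kg.
Tool frame: the origin (TCP) lies between the finger pads; the fingertips stand 19 mm ahead of it and the grasp point (between the pads) is the TCP (env.finger_overhang is the distance from the TCP to the fingertips, in m); z points along the fingers, y is the line along which they close (so a half turn about z gives the same grasp; the last joint's range is limited). The gripper opens to 94 mm and grips with 3 to 60 N. Pads are 16 mm wide; open, the fingers measure 119 mm over their backs; the gripper's body (75 mm by 177 mm) begins 78 mm behind the grasp point.
Start: joints at [-1.272, 0.417, -0.01, 1.614, 0.005, 1.111, -0.053], TCP at [0.208, 0.589, 0.188] pointing down, gripper open.
Joint ranges: [-2.81, 2.81], [-0.39, 2.02], [-1.27, 1.25], [0.06, 2.57], [-1.19, 4.33], [0.19, 2], [-2.82, 2.82]. Speed limits (rad/s): [1.89, 1.89, 2.39, 2.39, 3.01, 3.01, 3.01].

INTERFACE

Orientations are given as a unit quaternion [x, y, z, w].
In Python, from plant import env gives the robot as it stands.
- The arm moves only by the tool send_rows, never from a script. Its argument "commands" is a list of rows, each a list of 7 numbers: the turn, a rotation vector about the world's x, y, z in degrees, then the shift along the world's x, y, z in mm, then the closure, from -1 (fully open) to 1 (shut), so that 0 is half open. A call has 1 to 12 rows; each row shifts and turns the commanded pose from where the row before left it; what a row does not reach is not made up. A row lasts 1/10 s, in which the tool goes at most 50 mm and 8.59 degrees, less where a joint would pass 70% of its speed; a pose out of reach is approached as far as the arm can. A call is refused whole if a number of a shift passes 50 or a number of a turn 8.59, either way. A call with a gripper value outside its range is refused whole. The fingers move at their own pace and stop on an object; the grip force is fixed at half the most. Time passes only in rows, so rows that do not move let the fingers close. It gives the time, the measured TCP pose, the force and the opening at its end, in the units of the state.
- env.get_state(): the state, without advancing time (a new reading comes with each control period).
- env.get_image(name): name is "side" or "top"; returns the picture (420x560x3 uint8, red, green, blue); there is no depth.
- env.camera_params(name): a dict with "mtx" (3x3 intrinsics, pixels), "rvec" (rotation vector, rad) and "tvec" (3), from world to camera coordinates, as OpenCV has them. Camera axes: x right, y down, z forward; pixel columns grow to the right and rows downward; lengths in m; the calibration is good to about 2 mm. A picture is of the moment at which its call begins. camera_params takes no time and is no camera call.
- env.hand_in(): hands the job in, once; it reports no verdict.
The state is a dict: "clock": time; "q": joint angles; "qvel": joint speeds; "joint_efforts": joint torques, N m; "ee_pos": TCP position; "eef_rot": TCP orientation; "force": force on the tool from outside, world axes, zero at the start; "ft_torque": the same for the moment, N m; "grip_width": finger opening in m.
Only numpy, scipy, OpenCV 4.12 (cv2) and the standard library are available. Lean on these libraries where they do the work, as an engineer would, in place of code of your own. Each camera call takes 0.05 s, during which the arm holds its last target. There are 200 camera calls.

## Working session

There is one attempt and no reset: what is moved stays moved. The work goes in short steps, Python scripts to look and compute and a tool call to move; the robot and the scene stay as the last step left them, time stands still between calls to the robot, and variables do not carry over. Pictures are saved under pics/ and viewed, on a budget of 10 in all, crops included, one or two more only if the job needs it, and the job is handed in when it is done.

Besides the shell and the picture viewer there is one more tool, called after "Emit:" as name(argument=value, ...) on one line, values as JSON. send_rows: Moves the arm, as the interface text tells. Its arguments: {"type":"object","properties":{"commands":{"type":"array","items":{"type":"array","items":{"type":"number"}}}},"required":["commands"]}

```bash
mkdir -p pics; ls; cat > h.py <<'E'
import numpy as np,cv2
from plant import env
def cam(n):
    p=env.camera_params(n);R=cv2.Rodrigues(np.array(p["rvec"],float))[0];t=np.array(p["tvec"],float).ravel()
    return np.array(p["mtx"],float),R,t
def ray(n,px,z):
    K,R,t=cam(n);px=np.atleast_2d(np.array(px,float))
    d=(R.T@np.linalg.inv(K)@np.c_[px,np.ones(len(px))].T).T;c=-R.T@t
    return c+d*((z-c[2])/d[:,2])[:,None]
def proj(n,P):
    K,R,t=cam(n);q=(K@(R@np.atleast_2d(P).T+t[:,None])).T;return q[:,:2]/q[:,2:]
def snap(n,f):
    im=env.get_image(n);cv2.imwrite(f"pics/{f}.png",im[:,:,::-1]);return im
E
python3 - <<'E'
from h import *
snap("top","t0");snap("side","s0")
for n in("top","side"):
    K,R,t=cam(n);print(n,-R.T@t,K[0,0])
print(env.get_state())
E
```

```text
pics
top [0.39984965 0.07892865 1.55101562] 541.0712804797497
side [0.57028671 1.2481861  1.36605957] 507.42210788340134
{'clock': 0.1, 'q': array([-1.27247482,  0.4179248 , -0.01028438,  1.61407676,  0.00468631,
        1.11069304, -0.05302689]), 'qvel': array([-0.00046237, -0.00238498, -0.00049518, -0.00168059,  0.00040717,
        0.00049032,  0.0001959 ]), 'joint_efforts': array([ 1.59447340e-03, -8.52568245e+01,  6.40059896e-01, -4.26685238e+01,
       -4.88894724e-02,  1.63913949e-02,  8.76752188e-05]), 'ee_pos': array([0.20822886, 0.5889325 , 0.18779701]), 'eef_rot': array([ 1.69115141e-01,  9.85596154e-01, -5.36652204e-04, -5.15922358e-05]), 'force': array([ 0.55085592,  0.24040617, -0.28722527]), 'ft_torque': array([-0.00918017, -0.03589898, -0.04077613]), 'grip_width': 0.09402405034527055}
```

View pics/t0.png

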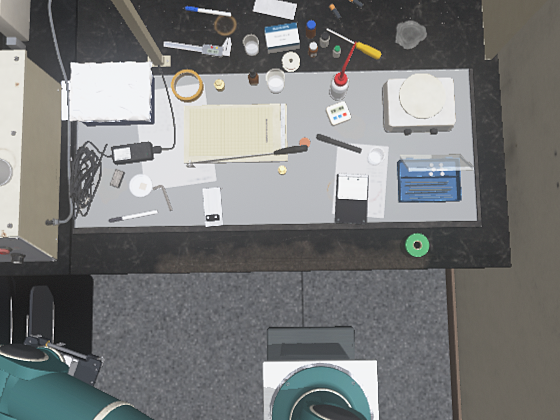

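View pics/s0.png

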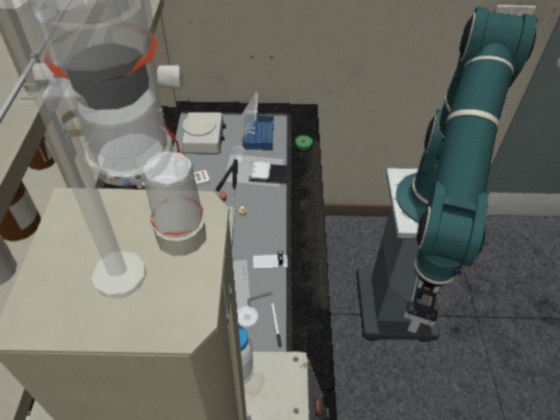

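The top view shows the coupon at about (212,206) with its block at (212,217). The jig is at about (351,197), with the black bed toward the robot and the flap on the far side. The dish is at about (375,157), the tape at (417,245) and the weight at (283,170). In the side view the coupon is at (270,261) and the jig at (267,172). I'll make enlarged crops next.

```bash
python3 - <<'E'
from h import *
t=cv2.imread("pics/t0.png");s=cv2.imread("pics/s0.png")
f=lambda im,x,y,w,h,k:cv2.resize(im[y:y+h,x:x+w],None,fx=k,fy=k,interpolation=cv2.INTER_NEAREST)
a=np.hstack([f(t,190,180,40,50,8),f(t,325,165,60,62,6)[:400]if 0 else np.zeros((400,5,3),np.uint8),cv2.resize(f(t,325,168,55,60,6),(367,400),interpolation=0)])
b=np.hstack([f(s,248,250,44,22,8),f(s,243,155,48,30,8)[:176]])
b=np.vstack([b[:176]]);b=b[:,:a.shape[1]]
b=np.hstack([b,np.zeros((b.shape[0],max(0,a.shape[1]-b.shape[1]),3),np.uint8)])
cv2.imwrite("pics/c0.png",np.vstack([a,b]));print(a.shape,b.shape)
E
```

```text
(400, 692, 3) (176, 692, 3)
```

View pics/c0.png

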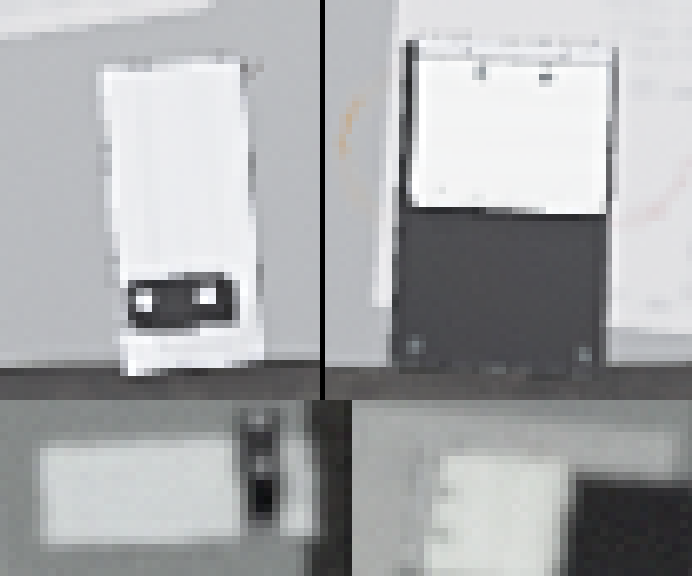

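```bash
cat > m.py <<'E'
from h import *
def edges(g,fixed,lo,hi,axis,thr,first=True):
    out=[]
    for r in fixed:
        v=(g[r,lo:hi] if axis==1 else g[lo:hi,r]).astype(float)-thr
        i=np.where(v[:-1]*v[1:]<0)[0]
        if len(i)==0: continue
        i=i[0] if first else i[-1]
        p=lo+i+v[i]/(v[i]-v[i+1])
        out.append((p,r) if axis==1 else (r,p))
    return np.array(out)
def line(P):
    vx,vy,x,y=cv2.fitLine(P[:,:2].astype(np.float32),cv2.DIST_HUBER,0,.01,.01).ravel()
    return np.array([x,y]),np.degrees(np.arctan2(-vx,-vy) if vx*0==0 else 0)
def rep(name,px,z):
    W=ray("top",px,z);c,a=line(W)
    W=np.round(W,4);d=cv2.fitLine(W[:,:2].astype(np.float32),cv2.DIST_HUBER,0,.001,.001).ravel()
    print(name,len(W),"c",c.round(4),"dir deg",np.degrees(np.arctan2(d[1],d[0])).round(2),"med res mm",(1e3*np.median(abs((W[:,0]-d[2])*d[1]-(W[:,1]-d[3])*d[0]))).round(2))
E
python3 - <<'E'
from m import *
g=cv2.cvtColor(cv2.imread("pics/t0.png"),cv2.COLOR_BGR2GRAY)
zc=.0115
rep("coup L",edges(g,range(190,224),195,212,1,217),zc)
rep("coup R",edges(g,range(190,224),214,230,1,217,False),zc)
rep("nose",edges(g,range(205,219),182,200,0,217),zc)
rep("bed L",edges(g,range(203,221),328,345,1,135),.0195)
rep("bed R",edges(g,range(203,216),362,375,1,135),.0195)
rep("flap L",edges(g,range(178,198),335,345,1,150,False),.0305)
rep("flap R",edges(g,range(178,198),362,372,1,150),.0305)
rep("lip",edges(g,range(340,362),192,208,0,160),.0305)
blk=(g[212:224,204:222]<120).astype(np.uint8)
b=g[213:223,203:222];m=cv2.moments(cv2.morphologyEx((b<150).astype(np.uint8),cv2.MORPH_CLOSE,np.ones((3,3))),True)
c=[203+m['m10']/m['m00'],213+m['m01']/m['m00']];print("block",c,ray("top",c,.035))
print(g[199:204,350],g[218:228,350])
# bed front edge
print(g[216:230,340:362:5].T)
E
```

```text
coup L 28 c [0.6003 0.3229] dir deg 5.11 med res mm 0.74
coup R 34 c [0.5986 0.2738] dir deg 3.83 med res mm 0.69
nose 14 c [0.6421 0.2996] dir deg -85.38 med res mm 0.58
bed L 18 c [ 0.563  -0.0519] dir deg -5.18 med res mm 0.21
bed R 13 c [ 0.5724 -0.1434] dir deg -3.37 med res mm 0.11
flap L 20 c [ 0.6353 -0.0617] dir deg -4.69 med res mm 0.19
flap R 18 c [ 0.631 -0.145] dir deg -6.15 med res mm 0.46
lip 22 c [ 0.6001 -0.0989] dir deg 85.42 med res mm 0.34
block [212.56043956043956, 217.07692307692307] [[0.55446066 0.29328322 0.035     ]]
[110  61  77  77  79] [ 75  75  74  72  85 103  83  88  89  93]
[[ 74  75  72  72  72  75  77  69  87  88  91  92  84  55]
 [ 77  74  75  74  75  75  81  82  82  84  90  92  84  58]
 [ 75  75  75  75  74  72  85 103  83  88  89  93  88  59]
 [ 76  76  75  75  75  75  78  86  73  78  78  85  81  55]
 [ 76  75  75  75  74  74  77  78  70  80  85  87  76  52]]
```

Emit:
send_rows(commands=[[0, 0, -5.5, 29, -24.5, 0, 0], [0, 0, -5.5, 29, -24.5, 0, 0], [0, 0, -5.5, 29, -24.5, 0, 0], [0, 0, -5.5, 29, -24.5, 0, 0], [0, 0, -5.5, 29, -24.5, 0, 0], [0, 0, -5.5, 29, -24.5, 0, 0], [0, 0, -5.5, 29, -24.5, 0, 0], [0, 0, -5.5, 29, -24.5, 0, 0], [0, 0, -5.5, 29, -24.5, 0, 0], [0, 0, -5.5, 29, -24.5, 0, 0], [0, 0, -5.5, 29, -24.5, 0, 0], [0, 0, -5.5, 29, -24.5, 0, 0]])

```text
clock: 1.3
ee_pos: [0.5571, 0.2941, 0.1881]
eef_rot: [0.68, 0.733, -0.0, -0.0]
force: [0.3, 1.2, 0.2]
grip_width: 0.0464
```

Emit:
send_rows(commands=[[0, 0, 0, 0, 0, 0, 0], [0, 0, 0, 0, 0, -20, 0], [0, 0, 0, 0, 0, -20, 0], [0, 0, 0, 0, 0, 0, 0], [0, 0, 0, 0, 0, 0, 0]])

```text
clock: 1.8
ee_pos: [0.5561, 0.2955, 0.1486]
eef_rot: [0.678, 0.735, -0.0, -0.0]
force: [0.7, 0.1, 1.0]
grip_width: 0.047
```

```bash
cat > st.py <<'E'
from h import *
from scipy.spatial.transform import Rotation as R
def st():
    s=env.get_state();r=R.from_quat(s["eef_rot"]).as_matrix()
    print("t",s["clock"],"p",s["ee_pos"].round(4),"yaw y",np.degrees(np.arctan2(r[1,1],r[0,1])).round(2),"zax",r[:,2].round(4),"F",s["force"].round(2),"M",s["ft_torque"].round(2),"w",round(s["grip_width"],4))
if __name__=="__main__": st()
E
python3 - <<'E'
from st import *
st()
im=snap("top","t1");im2=snap("side","s1")
f=lambda im,x,y,w,h,k:cv2.resize(im[y:y+h,x:x+w],None,fx=k,fy=k,interpolation=cv2.INTER_NEAREST)[:,:,::-1]
cv2.imwrite("pics/c1.png",np.hstack([f(im,170,150,90,100,4),f(im2,220,200,100,100,4)]))
E
```

```text
t 1.8 p [0.5561 0.2955 0.1486] yaw y 4.57 zax [-5.e-04 -3.e-04 -1.e+00] F [0.74 0.05 1.03] M [-0.07 -0.01  0.01] w 0.047
```

View pics/c1.png

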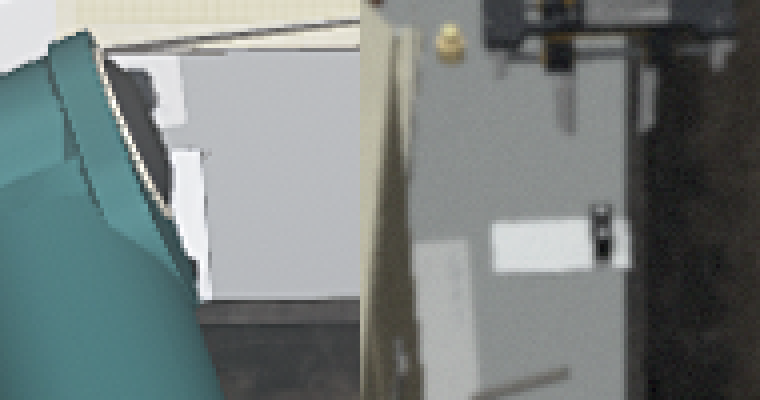

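Side view: the fingers hang at about (268,220) and (292,225) before the descent. The block's middle is at (280,259) and the coupon is undisturbed. I'll check the block position from this view, then go down.

```bash
python3 - <<'E'
from h import *
print(ray("side",[280,258.7],.03),proj("side",[.5545,.294,.03]))
g=cv2.imread("pics/s1.png",0)[248:270,270:295]
m=cv2.moments((g[:, :15]<70).astype(np.uint8),True);print(270+m['m10']/m['m00'],248+m['m01']/m['m00'])
E
```

```text
[[0.55508118 0.30252345 0.03      ]] [[280.21130474 256.52935734]]
280.16 259.4
```

Emit:
send_rows(commands=[[0, 0, 0, -1.5, -1.5, -25, 0], [0, 0, 0, 0, 0, -25, 0], [0, 0, 0, 0, 0, -20, 0], [0, 0, 0, 0, 0, -10, 0], [0, 0, 0, 0, 0, 0, 0], [0, 0, 0, 0, 0, 0, 0]])

```text
clock: 2.5
ee_pos: [0.5554, 0.2941, 0.0695]
eef_rot: [0.679, 0.735, 0.001, 0.0]
force: [-0.4, -0.7, -0.5]
grip_width: 0.047
```

Emit:
send_rows(commands=[[0, 0, 0, -0.5, 0.5, -15, 0], [0, 0, 0, 0, 0, -12, 0], [0, 0, 0, 0, 0, -8, 0], [0, 0, 0, 0, 0, 0, 0], [0, 0, 0, 0, 0, 0, 0]])

```text
clock: 3.0
ee_pos: [0.5543, 0.2941, 0.0332]
eef_rot: [0.679, 0.735, -0.0, -0.0]
force: [-0.2, -0.2, 0.3]
grip_width: 0.0471
```

Emit:
send_rows(commands=[[0, 0, 0, 0, 0, 0, 1], [0, 0, 0, 0, 0, 0, 1], [0, 0, 0, 0, 0, 0, 1], [0, 0, 0, 0, 0, 0, 1], [0, 0, 0, 0, 0, 0, 1], [0, 0, 0, 0, 0, 0, 1], [0, 0, 0, 0, 0, 0, 1], [0, 0, 0, 0, 0, 0, 1]])

```text
clock: 3.8
ee_pos: [0.5543, 0.2943, 0.0333]
eef_rot: [0.679, 0.735, -0.0, -0.0]
force: [0.4, -0.7, 0.5]
grip_width: 0.0004
```

```bash
python3 st.py
```

```text
t 3.8 p [0.5543 0.2943 0.0333] yaw y 4.53 zax [-1.e-04 -1.e-04 -1.e+00] F [ 0.36 -0.67  0.45] M [-0.05  0.07 -0.03] w 0.0004
```

The fingers closed on nothing, so I need to look.

```bash
python3 - <<'E'
from st import *
im2=snap("side","s2");im=snap("top","t2")
f=lambda im,x,y,w,h,k:cv2.resize(im[y:y+h,x:x+w],None,fx=k,fy=k,interpolation=cv2.INTER_NEAREST)[:,:,::-1]
cv2.imwrite("pics/c2.png",np.hstack([f(im,185,160,60,80,5),f(im2,230,200,90,80,5)]))
E
```

```text
(no output)
```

View pics/c2.png

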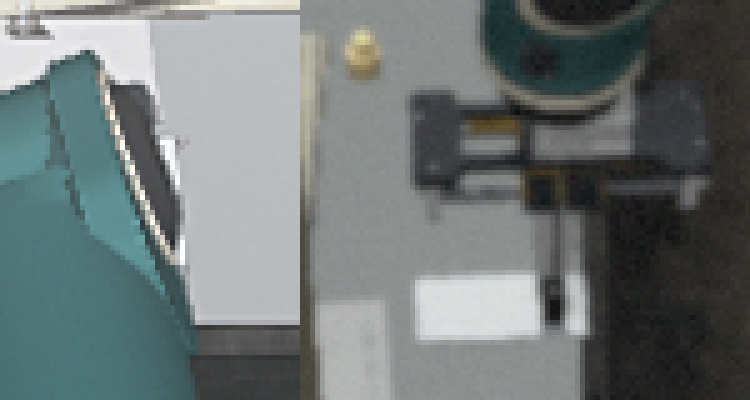

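```bash
python3 - <<'E'
from h import *
for n,P in dict(tip=[.5543,.2943,.0143],tcp=[.5543,.2943,.0333],tipup=[.5543,.2943,.1],b_top_far=[.5545,.276,.0415],b_top_near=[.5545,.312,.0415],b_bot_near=[.5545,.312,.0115],nose=[.6421,.2996,.0115],tailL=[.533,.318,.0115],tailR=[.533,.268,.0115],noseL=[.64,.3246,.0115],noseR=[.644,.2746,.0115]).items(): print(n,proj("side",P)[0].round(1),proj("top",P)[0].round(1))
for a in [[260,0]]: pass
g=cv2.imread("pics/s1.png",0);print(g[246:272,276:285])
g=cv2.imread("pics/s2.png",0);print(g[246:272,276:285])
E
```

```text
tip [280.2 259.4] [213.2 217.9]
tcp [280.3 256. ] [212.3 217.2]
tipup [280.7 243.5] [208.8 214.8]
b_top_far [280.3 249.9] [218.4 216.7]
b_top_near [280.2 259.1] [205.6 216.9]
b_bot_near [280.  264.5] [207.2 218. ]
nose [253.  260.7] [211.5 187.7]
tailL [286.7 266.1] [205.1 225.5]
tailR [286.7 253.5] [222.6 225.2]
noseL [253.3 267.1] [202.8 188.5]
noseR [252.8 254.4] [220.2 186.9]
[[141 141 141 141 144 142 140 140 143]
 [141 139 140 143 140 141 141 142 141]
 [144 141 141 142 142 141 141 140 138]
 [140 140 138 137 140 136 135 140 139]
 [138 134 128 129 128 124 129 135 137]
 [136 119 104 117 126 106 100 127 140]
 [135 111 101 131 145 110  89 121 137]
 [136 112  81  90 106  81  86 127 140]
 [159 121  75  55  58  54  84 139 156]
 [192 143  81  53  51  54  92 160 182]
 [202 150  87  63  76  69  99 167 191]
 [203 149  84  82 119 102 104 167 192]
 [204 155  89  91 131 109 103 159 189]
 [206 166 103  67  84  75  82 142 181]
 [211 177 112  49  33  27  69 137 178]
 [212 192 127  51  15  24  69 136 182]
 [215 200 127  55  14  25  73 145 184]
 [213 196 129  56  30  32  92 163 193]
 [215 198 136  
[... 612 characters left out ...]
162 136 110 105  84  79 106 133 152]
 [194 147  99  77  70  64 103 160 182]
 [203 150  85  52  47  48  95 168 191]
 [204 150  84  48  66  56  91 165 192]
 [206 156  88  55  67  64  88 159 192]
 [208 169 104  49  46  39  76 144 182]
 [213 182 113  47  19  22  67 136 180]
 [216 197 126  50  23  20  67 140 179]
 [216 200 132  55  19  21  76 148 185]
 [216 197 131  55  27  28  94 164 197]
 [216 203 140  81  64  63 109 178 206]
 [214 203 151 112 103 104 125 180 205]
 [202 190 152 129 126 126 131 153 181]
 [170 161 143 136 133 140 137 141 145]
 [145 145 143 139 143 142 140 140 139]
 [140 140 143 141 142 141 144 140 142]
 [140 142 141 144 141 141 143 141 141]
 [142 140 145 143 143 142 140 139 141]]
```

```bash
python3 - <<'E'
from h import *
print(env.finger_overhang,[a for a in dir(env) if a[0]!='_'])
for z in (.1296,.1486,.16): print(z,proj("side",[[.5561+.03,.298,z],[.5561-.03,.293,z]]).round(1))
E
```

```text
0.019 ['MotionError', 'camera_params', 'finger_overhang', 'get_image', 'get_state', 'hand_in']
0.1296 [[270.5 238.4]
 [290.1 237.5]]
0.1486 [[270.6 234.6]
 [290.3 233.7]]
0.16 [[270.6 232.3]
 [290.4 231.4]]
```

The state says the tips should be well below the block's top. In the side picture, though, the closed fingers end at about row 255, over the block's top face, as if they were 25–30 mm higher. I'll open and feel my way down in small steps.

Emit:
send_rows(commands=[[0, 0, 0, 0, 0, 0, 0], [0, 0, 0, 0, 0, 0, 0], [0, 0, 0, 0, 0, 0, 0], [0, 0, 0, 0, 0, 0, 0], [0, 0, 0, 0, 0, -2, 0], [0, 0, 0, 0, 0, -2, 0], [0, 0, 0, 0, 0, 0, 0]])

```text
clock: 4.6
ee_pos: [0.5541, 0.2942, 0.0289]
eef_rot: [0.679, 0.735, -0.0, -0.0]
force: [0.1, -0.7, -0.2]
grip_width: 0.0468
```

Emit:
send_rows(commands=[[0, 0, 0, 0, 0, -2, 0], [0, 0, 0, 0, 0, -2, 0], [0, 0, 0, 0, 0, 0, 0]])

```text
clock: 4.9
ee_pos: [0.5542, 0.2942, 0.025]
eef_rot: [0.679, 0.735, -0.0, -0.0]
force: [0.0, -0.5, -0.1]
grip_width: 0.047
```

```bash
python3 - <<'E'
from st import *
st()
im2=snap("side","s3")
cv2.imwrite("pics/c3.png",cv2.resize(im2[200:280,230:320],None,fx=8,fy=7,interpolation=cv2.INTER_NEAREST)[:,:,::-1])
E
```

```text
t 4.9 p [0.5542 0.2942 0.025 ] yaw y 4.53 zax [-4.e-04 -3.e-04 -1.e+00] F [ 0.02 -0.46 -0.12] M [-0.08  0.05 -0.01] w 0.047
```

View pics/c3.png

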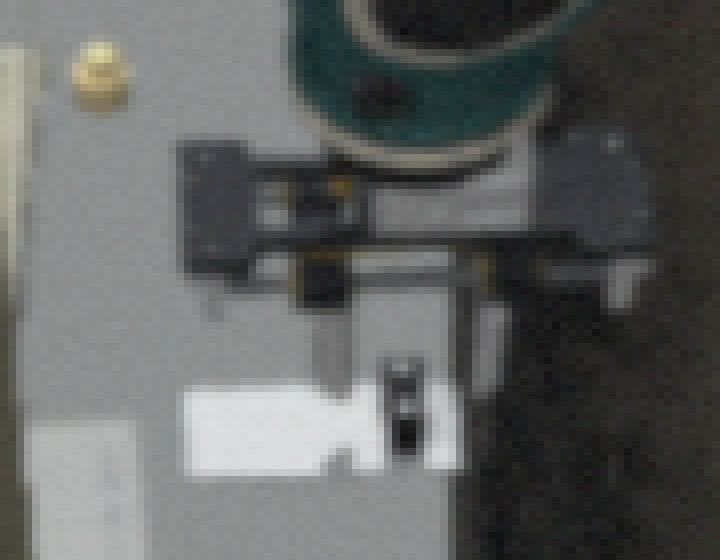

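Picture: both fingers straddle the block (front tip about (271,256), rear about (290,255)), yet they're still well above the plate although the state puts them at z = 6 mm. So the true tip height is about 25 mm above the reported one. I'll keep going down by touch.

Emit:
send_rows(commands=[[0, 0, 0, 0, 0, -3, 0], [0, 0, 0, 0, 0, -3, 0], [0, 0, 0, 0, 0, -3, 0], [0, 0, 0, 0, 0, 0, 0]])

```text
clock: 5.35
ee_pos: [0.554, 0.2941, 0.0158]
eef_rot: [0.679, 0.735, -0.0, -0.0]
force: [0.2, 0.2, 0.4]
grip_width: 0.0471
```

Emit:
send_rows(commands=[[0, 0, 0, 0, 0, -2, 0], [0, 0, 0, 0, 0, -2, 0], [0, 0, 0, 0, 0, 0, 0]])

```text
clock: 5.65
ee_pos: [0.5542, 0.2942, 0.012]
eef_rot: [0.679, 0.735, -0.0, -0.0]
force: [0.0, 0.2, 0.4]
grip_width: 0.047
```

Emit:
send_rows(commands=[[0, 0, 0, 0, 0, -2, 0], [0, 0, 0, 0, 0, 0, 0]])

```text
clock: 5.85
ee_pos: [0.5542, 0.2942, 0.0101]
eef_rot: [0.679, 0.735, -0.0, -0.0]
force: [-0.4, -0.5, 0.2]
grip_width: 0.047
```

Emit:
send_rows(commands=[[0, 0, 0, 0, 0, -1.5, 0], [0, 0, 0, 0, 0, -1.5, 0], [0, 0, 0, 0, 0, 0, 0]])

```text
clock: 6.15
ee_pos: [0.5542, 0.2942, 0.0071]
eef_rot: [0.679, 0.734, -0.0, -0.0]
force: [0.2, 0.2, -0.0]
grip_width: 0.047
```

Emit:
send_rows(commands=[[0, 0, 0, 0, 0, -1.5, 0], [0, 0, 0, 0, 0, 0, 0]])

```text
clock: 6.35
ee_pos: [0.5542, 0.2942, 0.0056]
eef_rot: [0.679, 0.735, -0.0, -0.0]
force: [0.7, 0.4, 0.1]
grip_width: 0.0471
```

```bash
python3 - <<'E'
from st import *
st()
im2=snap("side","s4")
cv2.imwrite("pics/c4.png",cv2.resize(im2[220:275,240:310],None,fx=8,fy=8,interpolation=cv2.INTER_NEAREST)[:,:,::-1])
E
```

```text
t 6.35 p [0.5542 0.2942 0.0056] yaw y 4.53 zax [-2.e-04 -2.e-04 -1.e+00] F [0.7  0.43 0.12] M [-0.09  0.07 -0.  ] w 0.0471
```

View pics/c4.png

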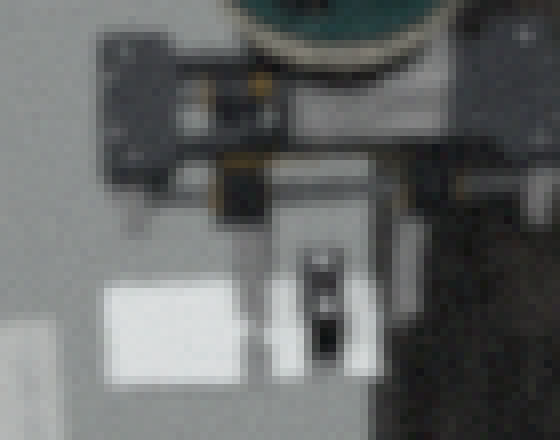

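Front fingertip at about (271,260), its reflection in the plate begins near (272,263): still some 8 mm clear. I'll go down 5 mm more and close.

Emit:
send_rows(commands=[[0, 0, 0, 0, 0, -1.5, 0], [0, 0, 0, 0, 0, -1.5, 0], [0, 0, 0, 0, 0, 0, 0]])

```text
clock: 6.7
ee_pos: [0.5542, 0.2942, 0.0026]
eef_rot: [0.679, 0.735, -0.0, -0.0]
force: [0.0, -0.0, -0.1]
grip_width: 0.0467
```

Emit:
send_rows(commands=[[0, 0, 0, 0, 0, -1, 0], [0, 0, 0, 0, 0, -1, 0], [0, 0, 0, 0, 0, 0, 0]])

```text
clock: 7.0
ee_pos: [0.5542, 0.2942, 0.0007]
eef_rot: [0.679, 0.734, -0.0, -0.0]
force: [0.0, -1.1, -0.1]
grip_width: 0.0474
```

Emit:
send_rows(commands=[[0, 0, 0, 0, 0, 0, 1], [0, 0, 0, 0, 0, 0, 1], [0, 0, 0, 0, 0, 0, 1], [0, 0, 0, 0, 0, 0, 1], [0, 0, 0, 0, 0, 0, 1], [0, 0, 0, 0, 0, 0, 1]])

```text
clock: 7.6
ee_pos: [0.5544, 0.2942, 0.0009]
eef_rot: [0.679, 0.734, 0.0, 0.0]
force: [-0.6, 0.1, 0.9]
grip_width: 0.0162
```

```bash
python3 st.py
```

```text
t 7.6 p [0.5544 0.2942 0.0009] yaw y 4.53 zax [ 1.e-04 -0.e+00 -1.e+00] F [-0.62  0.11  0.91] M [-0.09 -0.03 -0.01] w 0.0162
```

Gripped: the opening is 16.2 mm, the block's thickness. Now I'll lift and carry it to a point in front of the jig.

Emit:
send_rows(commands=[[0, 0, 0, 0, 0, 5, 1], [0, 0, 0, 0, 0, 10, 1], [0, 0, 0, 0, 0, 15, 1], [0, 0, 0, 0, 0, 15, 1], [0, 0, 0, 0, 0, 15, 1], [0, 0, 0, 0, 0, 0, 1], [0, 0, 0, 0, 0, 0, 1]])

```text
clock: 8.3
ee_pos: [0.5543, 0.2945, 0.0612]
eef_rot: [0.679, 0.735, 0.0, -0.0]
force: [-0.1, -0.3, -1.9]
grip_width: 0.0159
```

Emit:
send_rows(commands=[[0, 0, -0.8, -4.3, -32, 0, 1], [0, 0, -0.8, -4.3, -32, 0, 1], [0, 0, -0.8, -4.3, -32, 0, 1], [0, 0, -0.8, -4.3, -32, 0, 1], [0, 0, -0.8, -4.3, -32, 0, 1], [0, 0, -0.8, -4.3, -32, 0, 1], [0, 0, -0.8, -4.3, -32, 0, 1], [0, 0, -0.8, -4.3, -32, 0, 1], [0, 0, -0.8, -4.3, -32, 0, 1], [0, 0, -0.8, -4.3, -32, 0, 1], [0, 0, -0.8, -4.3, -32, 0, 1], [0, 0, -0.5, -4.3, -32, 0, 1]])

```text
clock: 9.5
ee_pos: [0.502, -0.091, 0.0603]
eef_rot: [0.736, 0.677, -0.0, -0.0]
force: [0.8, 0.7, -1.8]
grip_width: 0.0158
```

Emit:
send_rows(commands=[[0, 0, 0, 0, 0, 0, 1], [0, 0, 0, 0, 0, 0, 1], [0, 0, 0, 0, 0, 0, 1]])

```text
clock: 9.8
ee_pos: [0.5026, -0.0888, 0.0605]
eef_rot: [0.736, 0.677, -0.0, -0.0]
force: [0.0, 0.5, -1.9]
grip_width: 0.016
```

```bash
python3 - <<'E'
from st import *
st()
im2=snap("side","s5");im=snap("top","t5")
f=lambda im,x,y,w,h,k:cv2.resize(im[y:y+h,x:x+w],None,fx=k,fy=k,interpolation=cv2.INTER_NEAREST)[:,:,::-1]
cv2.imwrite("pics/c5.png",np.hstack([f(im,310,165,80,80,5),f(im2,230,140,80,80,5)]))
E
```

```text
t 9.8 p [ 0.5026 -0.0888  0.0605] yaw y -4.71 zax [-7.e-04  3.e-04 -1.e+00] F [ 0.04  0.54 -1.89] M [-0.1   0.13  0.02] w 0.016
```

View pics/c5.png

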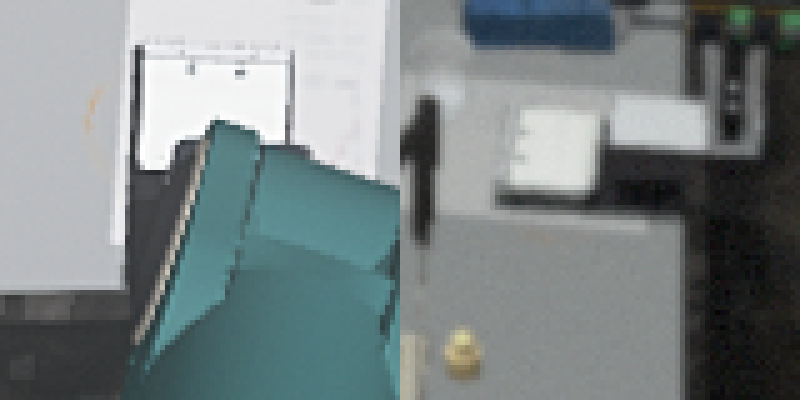

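Side view: coupon held level in front of the flap, nose edge at column ≈272, rows 159–170; flap at columns 253–269, rows 161–178. I'll check lateral alignment numerically in this view.

```bash
cat > side.py <<'E'
from m import *
def fit(name,px,z):
    W=ray("side",px,z);d=cv2.fitLine(W[:,:2].astype(np.float32),cv2.DIST_HUBER,0,.001,.001).ravel()
    a=np.degrees(np.arctan2(d[1],d[0]));a=(a+90)%180-90
    print(name,len(W),"c",d[2:].round(4),"deg",a.round(2),"y at x=.6:",(d[3]+(.6-d[2])*np.tan(np.radians(a))).round(4) if abs(a)<45 else "")
E
python3 - <<'E'
from side import *
g=cv2.imread("pics/s5.png",0); z=.0711
print(g[155:182,276],g[155:186,262]);print(g[166,264:296]);print(g[168,248:276])
fit("coup near",edges(g,range(274,289),165,176,0,130,False),z)
fit("coup far",edges(g,range(274,289),152,165,0,180),z)
fit("nose",edges(g,range(161,169),268,276,1,150,False),z)
fit("flap near",edges(g,range(256,268),172,184,0,130),.0305)
fit("flap far",edges(g,range(256,268),156,166,0,185),.0305)
fit("lip",edges(g,range(165,176),264,274,1,140,False),.0305)
s=cv2.imread("pics/s0.png",0)
fit("c0 near",edges(s,range(256,275),262,272,0,180,False),.0115)
fit("c0 far",edges(s,range(256,275),250,260,0,180),.0115)
E
```

```text
[140 135 146 160 183 201 203 202 202 204 205 204 207 182 114  53  42  42
  45  45  39  26  16  20  21  21  47] [142 145 160 171 171 171 188 210 216 216 218 216 219 220 220 219 220 221
 222 221 222 220 197 136  83  59  78 120 160 164 146]
[221 219 219 215 207 186 123 110 174 202 203 205 204 207 205 204 205 206
 202 203 204 204 203 201 205 201 192 154 123  99  62  24]
[176 172 174 182 175 203 218 218 220 221 220 223 222 219 220 220 220 221
 218 215 197 159 103  99 145 174 179 182]
coup near 15 c [ 0.5543 -0.0635] deg -4.63 y at x=.6: -0.0672
coup far 15 c [ 0.5585 -0.1151] deg -9.32 y at x=.6: -0.1219
nose 5 c [ 0.5907 -0.079 ] deg -81.97 y at x=.6: 
flap near 12 c [ 0.6287 -0.0568] deg -1.48 y at x=.6: -0.0561
flap far 11 c [ 0.6294 -0.1464] deg -7.0 y at x=.6: -0.1428
lip 11 c [ 0.5976 -0.0992] deg 76.19 y at x=.6: 
c0 near 18 c [0.608 0.324] deg 2.87 y at x=.6: 0.3236
c0 far 19 c [0.5962 0.2747] deg 5.12 y at x=.6: 0.2751
```

Top and side agree on yaw (about -4.7°). The coupon is about 3–5 mm too far to +y. I'll correct that while lowering to just above the bed, and measure again there.

Emit:
send_rows(commands=[[0, 0, 0, 0, -2, -10, 1], [0, 0, 0, -2, -2, -12, 1], [0, 0, 0, 0, 0, -12, 1], [0, 0, 0, 0, 0, -8, 1], [0, 0, 0, 0, 0, -2, 1], [0, 0, 0, 0, 0, 0, 1], [0, 0, 0, 0, 0, 0, 1]])

```text
clock: 10.6
ee_pos: [0.5009, -0.0938, 0.017]
eef_rot: [0.736, 0.677, 0.0, 0.0]
force: [0.1, -0.1, -1.8]
grip_width: 0.0157
```

Emit:
send_rows(commands=[[0, 0, 0, 0, 0, -1, 1], [0, 0, 0, 0, 0, -1, 1], [0, 0, 0, 0, 0, 0, 1]])

```text
clock: 10.9
ee_pos: [0.5008, -0.0937, 0.0149]
eef_rot: [0.736, 0.677, 0.0, 0.0]
force: [0.2, 0.2, -1.6]
grip_width: 0.0159
```

```bash
python3 - <<'E'
from st import *
from side import *
st()
snap("side","s6");g=cv2.imread("pics/s6.png",0); z=.0245
fit("coup near",edges(g,range(274,288),174,186,0,130,False),z)
fit("coup far",edges(g,range(274,288),160,174,0,180),z)
fit("nose",edges(g,range(172,178),266,276,1,150,False),z)
fit("flap near",edges(g,range(256,268),172,184,0,130),.0305)
fit("flap far",edges(g,range(256,268),156,166,0,185),.0305)
print(g[160:190,276]);print(g[160:190,285]);print(g[174,262:300])
E
```

```text
t 10.9 p [ 0.5008 -0.0937  0.0149] yaw y -4.76 zax [ 1.e-04  0.e+00 -1.e+00] F [ 0.18  0.21 -1.64] M [-0.06  0.11 -0.03] w 0.0159
coup near 14 c [ 0.5567 -0.0446] deg 47.01 y at x=.6: 
coup far 14 c [ 0.5568 -0.1178] deg -2.28 y at x=.6: -0.1195
nose 6 c [ 0.5913 -0.0816] deg 58.4 y at x=.6: 
flap near 12 c [ 0.6306 -0.0566] deg -4.22 y at x=.6: -0.0544
flap far 11 c [ 0.6286 -0.146 ] deg -7.4 y at x=.6: -0.1423
[174 175 174 162 128  81 106 166 196 199 203 206 208 203 205 203 176 102
  44  38  47  55  82 117 160 169 155 144 141 137]
[134 131 128 130 114  84  75 126 189 203 206 202 203 204 204 206 192 147
  77  44  53  45  55  80 103 122 128 131 127 128]
[222 223 222 221 214 204 179 115  59  88 156 194 204 206 205 206 206 205
 203 206 206 203 206 204 206 205 203 204 192 155 122  98  60  30  20  42
  75  98]
```

```bash
python3 - <<'E'
from side import *
g=cv2.imread("pics/s6.png",0); z=.0245
fit("coup near",edges(g,range(274,288),172,181,0,125),z)
fit("coup far",edges(g,range(274,288),166,172,0,140),z)
fit("nose",edges(g,range(169,176),269,276,1,140),z)
fit("bed near",edges(g,range(272,284),179,186,0,100),.0195)
fit("bed far",edges(g,range(272,281),160,165,0,125),.0195)
fit("lip",edges(g,range(165,176),264,271,1,140),.0325)
E
```

```text
coup near 14 c [ 0.5571 -0.0696] deg -4.58 y at x=.6: -0.0731
coup far 14 c [ 0.5576 -0.1218] deg -3.42 y at x=.6: -0.1243
nose 7 c [ 0.5907 -0.0948] deg -79.18 y at x=.6: 
bed near 12 c [ 0.5685 -0.0439] deg -8.44 y at x=.6: -0.0486
bed far 3 c [ 0.5867 -0.1446] deg -2.48 y at x=.6: -0.1452
lip 11 c [ 0.6004 -0.0981] deg 85.7 y at x=.6:
```

Aligned to about 1 mm laterally and 0.5° in yaw, nose about 9 mm short of the lip. I'll slide in just above the bed.

Emit:
send_rows(commands=[[0, 0, 0, 0, 0, -1, 1], [0, 0, 0, 5, -0.42, 0, 1], [0, 0, 0, 5, -0.42, 0, 1], [0, 0, 0, 5, -0.42, 0, 1], [0, 0, 0, 5, -0.42, 0, 1], [0, 0, 0, 5, -0.42, 0, 1], [0, 0, 0, 0, 0, 0, 1]])

```text
clock: 11.65
ee_pos: [0.5264, -0.0959, 0.0138]
eef_rot: [0.736, 0.677, 0.0, 0.0]
force: [0.1, -0.1, -2.3]
grip_width: 0.0153
```

```bash
python3 - <<'E'
from st import *
from side import *
st()
snap("side","s7");g=cv2.imread("pics/s7.png",0);z=.0245
fit("coup near",edges(g,range(274,281),172,181,0,125),z)
fit("coup far",edges(g,range(274,281),166,172,0,140),z)
fit("flap near",edges(g,range(256,268),172,184,0,130),.0305)
fit("lip",edges(g,range(165,176),264,271,1,140),.0325)
E
```

```text
t 11.65 p [ 0.5264 -0.0959  0.0138] yaw y -4.76 zax [ 3.e-04 -2.e-04 -1.e+00] F [ 0.13 -0.14 -2.28] M [-0.06  0.13 -0.01] w 0.0153
coup near 7 c [ 0.5704 -0.0698] deg -3.44 y at x=.6: -0.0715
coup far 7 c [ 0.5712 -0.1218] deg -5.3 y at x=.6: -0.1244
flap near 12 c [ 0.6284 -0.0565] deg -4.23 y at x=.6: -0.0544
lip 1 c [ 0.5984 -0.1237] deg 4.23 y at x=.6: -0.1236
```

The nose is some 15 mm under and the flap hasn't moved. Continuing.

Emit:
send_rows(commands=[[0, 0, 0, 5, -0.45, 0, 1], [0, 0, 0, 5, -0.45, 0, 1], [0, 0, 0, 5, -0.45, 0, 1], [0, 0, 0, 5, -0.45, 0, 1], [0, 0, 0, 5, -0.45, 0, 1], [0, 0, 0, 4, -0.35, 0, 1], [0, 0, 0, 0, 0, 0, 1]])

```text
clock: 12.4
ee_pos: [0.5552, -0.0985, 0.0138]
eef_rot: [0.736, 0.677, 0.0, 0.0]
force: [0.0, 0.7, -1.4]
grip_width: 0.0159
```

Emit:
send_rows(commands=[[0, 0, 0, 2, -0.2, 0, 1], [0, 0, 0, 1, -0.1, 0, 1], [0, 0, 0, 0, 0, 0, 1]])

```text
clock: 12.7
ee_pos: [0.5577, -0.0987, 0.0138]
eef_rot: [0.736, 0.677, -0.0, -0.0]
force: [-0.2, 0.4, -1.3]
grip_width: 0.0158
```

Emit:
send_rows(commands=[[0, 0, 0, 1, -0.1, 0, 1], [0, 0, 0, 1, -0.1, 0, 1], [0, 0, 0, 0, 0, 0, 1]])

```text
clock: 13.0
ee_pos: [0.5598, -0.099, 0.0138]
eef_rot: [0.736, 0.677, -0.0, -0.0]
force: [0.5, -0.4, -1.6]
grip_width: 0.0162
```

Emit:
send_rows(commands=[[0, 0, 0, 1, -0.1, 0, 1], [0, 0, 0, 1, -0.1, 0, 1], [0, 0, 0, 0, 0, 0, 1]])

```text
clock: 13.3
ee_pos: [0.5619, -0.0991, 0.0138]
eef_rot: [0.736, 0.677, -0.0, 0.0]
force: [-0.2, -0.2, -0.8]
grip_width: 0.0158
```

Emit:
send_rows(commands=[[0, 0, 0, 1, -0.1, 0, 1], [0, 0, 0, 1, -0.1, 0, 1], [0, 0, 0, 0, 0, 0, 1]])

```text
clock: 13.6
ee_pos: [0.5638, -0.0994, 0.0138]
eef_rot: [0.736, 0.677, -0.0, 0.0]
force: [-0.4, 0.0, -1.9]
grip_width: 0.016
```

Emit:
send_rows(commands=[[0, 0, 0, 1, -0.1, 0, 1], [0, 0, 0, 1, -0.1, 0, 1], [0, 0, 0, 0, 0, 0, 1]])

```text
clock: 13.9
ee_pos: [0.5649, -0.0996, 0.0136]
eef_rot: [0.736, 0.677, -0.001, -0.001]
force: [-4.3, -1.0, 0.6]
grip_width: 0.0159
```

It met the stop at x≈0.565 (predicted 0.564), with Fx of -4 N. Now I'll press down.

Emit:
send_rows(commands=[[0, 0, 0, 0, 0, -1, 1], [0, 0, 0, 0, 0, 0, 1], [0, 0, 0, 0, 0, 0, 1]])

```text
clock: 14.2
ee_pos: [0.5649, -0.0996, 0.0128]
eef_rot: [0.736, 0.677, -0.0, -0.001]
force: [-7.1, 0.6, 5.4]
grip_width: 0.0158
```

Emit:
send_rows(commands=[[0, 0, 0, 0, 0, -0.5, 1], [0, 0, 0, 0, 0, 0, 1], [0, 0, 0, 0, 0, 0, 1]])

```text
clock: 14.5
ee_pos: [0.5649, -0.0996, 0.0128]
eef_rot: [0.736, 0.677, -0.0, -0.001]
force: [-11.0, 1.4, 15.0]
grip_width: 0.0153
```

```bash
python3 st.py
```

```text
t 14.5 p [ 0.5649 -0.0996  0.0128] yaw y -4.78 zax [-1.4e-03  5.0e-04 -1.0e+00] F [-10.96   1.42  14.97] M [0.24 2.64 0.11] w 0.0153
```

```bash
python3 - <<'E'
from st import *
from side import *
im=snap("side","s8");im0=snap("top","t8");g=cv2.imread("pics/s8.png",0);g0=cv2.imread("pics/s6.png",0)
for n,h in(("before",g0),("now",g)):
    fit(n+" flap near",edges(h,range(256,268),172,184,0,130),.0305)
    fit(n+" flap far",edges(h,range(256,268),156,166,0,185),.0305)
print("flap mean diff",np.abs(g[163:176,255:267].astype(int)-g0[163:176,255:267]).mean())
st()
cv2.imwrite("pics/c8.png",cv2.resize(im[145:205,240:320],None,fx=9,fy=9,interpolation=cv2.INTER_NEAREST)[:,:,::-1])
E
```

```text
before flap near 12 c [ 0.6306 -0.0566] deg -4.22 y at x=.6: -0.0544
before flap far 11 c [ 0.6286 -0.146 ] deg -7.4 y at x=.6: -0.1423
now flap near 12 c [ 0.6254 -0.057 ] deg -3.11 y at x=.6: -0.0557
now flap far 12 c [ 0.6271 -0.1464] deg -6.6 y at x=.6: -0.1433
flap mean diff 1.814102564102564
t 14.6 p [ 0.565  -0.0996  0.0128] yaw y -4.77 zax [-1.4e-03  5.0e-04 -1.0e+00] F [-11.02   1.33  15.71] M [0.28 2.67 0.07] w 0.0154
```

View pics/c8.png

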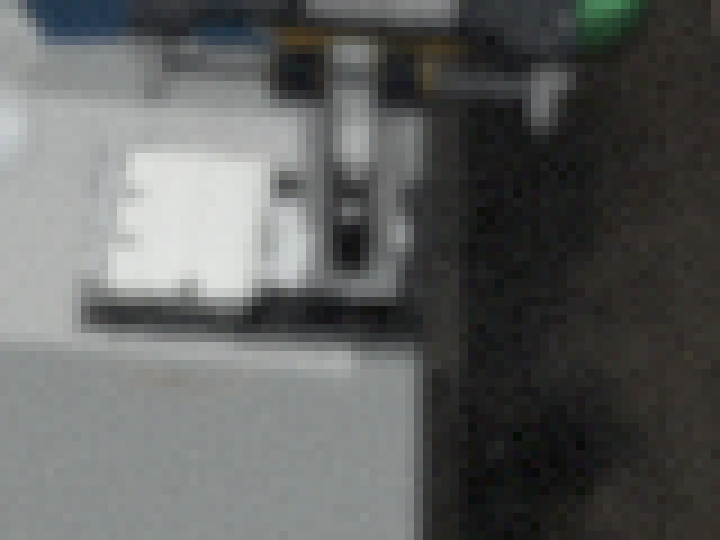

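The picture shows the coupon under the flap (flap at columns 252–269, rows 162–178, unchanged). The short visible stretch and the held block (about (279,170)) lie flat on the bed, and forces are steady. I'll hand in.

```bash
python3 -c "
from st import *
print(env.hand_in()); st()"
```

```text
the job is handed in; nothing more can be done
None
the job is handed in; nothing more can be done
```

I gripped the coupon by its block, slid it under the flap along the bed until it met the stop, pressed it down, and handed the job in while still holding it.

**Last checks before handing in, at 14.6 s on the clock:**
- **Stop:** contact came at TCP x = 0.565, against 0.564 predicted from the cameras. The push along x is about 11 N.
- **Pressing on the bed:** about 15 N downward, with the height reading within 0.1 mm of what I predicted for bed contact. The tool is tilted about 0.0015 rad.
- **Grip:** the opening is 15.4 mm on the 16 mm block.
- **Flap:** its edges in the side view moved by 0.5 mm or less from before the insertion. I saw no sign of lifting.
- **Alignment:** within about 1 mm across the channel and 0.5° in yaw when last measured. That was before and early in the slide. I could not measure the nose directly under the flap.

**Disagreements and a failed try:**
- **First grasp:** it closed on nothing. The fingertips stand about 25–30 mm higher than the reported TCP height and the stated 19 mm overhang imply. I found the right height by pictures and by going down in small steps, and used relative heights from then on.
- **Sideways offset:** the TCP's y reading and the cameras differ by about 2–3 mm at the jig. I followed the cameras.
- **Bystanders:** I did not measure them again at the end. The path stayed clear of them and I felt no contact.

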